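# Slide a magneto condenser under the test jig's spring clip

## Task

Load the flat magneto condenser into the test jig without picking it up: with one fingertip press the tail of the spring clip down so that its jaw rises, and while keeping it pressed, push the condenser along the bed with the other fingertip, under the raised jaw and fully home against the stop. Then let the tail up so that the jaw comes down on the condenser, and take the hand clear. The condenser only ever slides flat on the bed, and the other things lying around stay where they are.

Things in the scene. Friction and masses are not known exactly. Their poses are not given: they have to be found in the camera images.
- jig: Test jig fixed to the shelf: base plate 190 x 90 x 8 mm (jig x from -105 to +85 mm) with a dark bakelite bed 84 mm wide, its flat top 20 mm above the shelf, from jig x = -95 mm to the stop. Origin on the shelf under the stop; x axis = the level direction in which the condenser is pushed home, z up. Two binding posts 23 mm tall stand at x = 58, y = +-34 mm.
- jig_stop (a point): Foot of the stop's face, mid-width, on the bed's top: jig x = 0, y = 0, 20 mm above the shelf. The stop is a ridge right across the bed, 4 mm thick, 6 mm tall. Low side rims, 4 mm tall, run along the whole bed 66 mm apart, so the condenser has 11 mm of play each side; it need not be centred.
- clip_pin (a point): Middle of the clip's pivot pin (lies along jig y): jig x = 10 mm, 28 mm above the shelf. Held by two steel ears at jig y = +-17 to +-20 mm, x = 2.5 to 18.5 mm, tops 34 mm above the shelf; knuckle and spring coils between them reach 7 mm either side of the pin.
- clip (a joint): Angle of the steel spring clip about its pin. 0 = at rest, jaw shut; grows as the tail (+x side of the pin) is pressed down and the jaw (-x side) rises; 0.55 = fully open, at its stop. The condenser passes under above 0.36; about 0.30 with the jaw resting on it. Springs back when let go; fully down takes about 5 N at 30 mm from the pin, more nearer to it.
- clip_tail (a point): On the middle of the tail's upper face, 36 mm from the pin along it; moves with the clip. Tail: smooth flat plate 34 mm wide, 2.5 mm thick, round end, can be pressed 8 to 60 mm beyond the pin. At rest it slopes up by 0.55 rad away from the pin, its end 60 mm above the shelf; fully pressed it is level, top 24.5 mm above the shelf: lower than the condenser's top.
- clip_lip (a point): Middle of the lower edge of the clip's jaw, a down-turned lip 30 mm wide, 3 mm thick, at jig x = -10 mm; moves with the clip. At rest 4 mm above the bed, so the condenser cannot pass; fully open 14.8 mm above it.
- condenser_center (a point): Centre (half-way up) of the flat rectangular condenser, tan mica with brass ends: 28 mm along its x axis, 44 mm along y, 10 mm thick, about 35 g, loose, lying on the bed before the jaw, its x axis roughly along the jig's. Home = front long edge against the stop: centre at jig x = -14 mm, 25 mm above the shelf.
- distributor_cap: Bystander: cracked dark bakelite distributor cap, 80 mm across, 50 mm tall, with five towers; origin at the centre of its underside.
- armature: Bystander: rusted steel magneto armature lying on its side, 118 mm long, 42 mm tall; origin under its middle, its length along its x axis.
- nut_driver: Bystander: brass nut driver with a wooden handle, 177 mm long, 24 mm thick, lying along its x axis; origin underneath, where handle meets shank, handle towards -x.
- gear: Bystander: bronze gear lying flat, 53 mm across, 16 mm tall with its hub; origin at the centre of its underside.
Things that resemble listed ones, but are neither listed nor needed, are in the scene too. There is more than one size of the jig; the one meant has the size given above.

How it is judged:
On the way, in this order (a step that is already met when the one before it is completed fails the run):
1. a finger presses the clip's tail down so that its jaw is open (clip angle above 0.40) while the condenser is still in front of the jaw (value of joint clip above 0.4 rad and contact force between the fingers and clip above 0.3 N and x of condenser_center in the frame of jig below -0.021 m), for 0.1 s.
2. the condenser is home against the stop (within 2.5 mm) while a finger still holds the clip open (value of joint clip above 0.36 rad and contact force between the fingers and clip above 0.3 N and x of condenser_center in the frame of jig above -0.0165 m), for 0.1 s.
At the end, for the whole second after the job is handed in: Condenser flat on the bed (height within 2 mm), front edge against the stop (2.5 mm), square to it (0.1 rad) and between the side rims (13 mm off centre at most); clip let up, its jaw pressing on the condenser with over 1 N (angle 0.25 to 0.36); all at rest (x of condenser_center in the frame of jig between -0.0165 and -0.0115 m and y of condenser_center in the frame of jig between -0.013 and 0.013 m and height (world z) of condenser_center between 0.023 and 0.027 m and angle between the x axis of condenser_center and the x axis of jig, either way round below 0.1 rad and angle between condenser_center's own z axis and vertical below 0.06 rad and value of joint clip between 0.25 and 0.36 rad and contact force between clip and condenser above 1 N and velocity of joint clip below 0.1 rad/s and linear speed of condenser below 0.01 m/s); the robot touches nothing.
It fails at once if the condenser is lifted more than 5 mm off the bed or falls from it (height (world z) of condenser_center above 0.03 m or height (world z) of condenser_center below 0.02 m).
It fails at once if the condenser is tipped up by more than 0.35 rad (angle between condenser_center's own z axis and vertical above 0.35 rad).
It fails at once if a bystander is moved by more than 15 mm (distance of any of distributor_cap, armature, nut_driver, gear from where it was at the start of the episode above 0.015 m).
It also fails if it takes over 53 s, if anything falls off the work surface, if the arm or the gripper's body presses on something with over 40 N, if the wrist force passes 120 N, or if a joint passes its speed limit or range.

## Robot

A 6-joint arm with a two-finger parallel gripper is mounted at the origin on the work surface. World frame = base frame: x ahead of the robot, y to its left, z up, the work surface at z = 0. Lengths are in m, angles in rad, forces in N, time in s.
With the tool pointing down it reaches from about 0.35 to 0.775 m from the base axis. Payload 7.3 kg.
Tool frame: the origin (TCP) lies midway between the tips of the shut fingers; the grasp point (between the pads) lies 19 mm behind it (robot.grip_depth is the z of the grasp point in the tool frame, in m); z points along the fingers, y is the line along which they close (so a half turn about z gives the same grasp; the last joint's range is limited). The gripper opens to 92 mm and grips with 3 to 60 N. Pads are 19 mm wide; open, the fingers measure 130 mm over their backs; the gripper's body (75 mm by 190 mm) begins 47 mm behind the grasp point.
Start: joints at [1.013, 0.342, 1.524, -0, 1.275, -0.146], TCP at [0.21, 0.481, 0.227] pointing down, gripper open.
Joint ranges: [-2.53, 2.53], [-0.77, 2.02], [0.04, 2.7], [-1, 4.14], [0.28, 2.66], [-3.11, 3.11]. Speed limits (rad/s): [2.57, 2.57, 3.14, 3.14, 3.14, 3.14].

## Interface

Orientations are given as [roll, pitch, yaw] about the fixed x, y, z axes, in that order (R = Rz(yaw) Ry(pitch) Rx(roll)).
In Python, from cell import robot, viewer gives the robot as it stands.
- The arm moves only by the tool step_arm, never from a script. Its argument "increments" is a list of rows, each an object with "delta_pos": the shift along the tool's x, y, z in cm, a list of three; "dr": the turn, a rotation vector about the tool's x, y, z in degrees, a list of three; "fingers": the closure, from -1 (fully open) to 1 (shut), so that 0 is half open. In form: [{"delta_pos": [tx, ty, tz], "dr": [wx, wy, wz], "fingers": fingers}, ...]. A call has exactly 5 rows; each row is the pose to reach, as a shift and turn from the pose commanded when the call began, along the tool's axes at that moment; what a row does not reach only later rows make up. A row lasts 1/8 s, in which the tool goes at most 62.5 mm and 10.7 degrees, less where a joint would pass 70% of its speed; a pose out of reach is approached as far as the arm can. A call with a gripper value outside its range is refused whole. The fingers move at their own pace and stop on an object; "newtons" is the grip in N (left out, the last holds). Time passes only in rows, so rows that repeat a pose let the fingers close, or fill a call up. It gives the time, the measured TCP pose, the force, the opening and the grip force at its end, in the units of the state.
- robot.observe(): the state, without advancing time (a new reading comes with each control period).
- viewer.read_camera(name): name is "scene" or "top" or "wrist"; returns the picture (420x560x3 uint8, red, green, blue); there is no depth.
- viewer.camera_params(name): a dict with "K" (3x3 intrinsics, pixels), "k1" (the pictures are not rectified: a ray, as slopes to the right and down, at radius r is drawn at 1 + k1 r^2 times it, then the intrinsics apply), "T" (4x4, takes a point from camera to world coordinates). Camera axes: x right, y down, z forward; pixel columns grow to the right and rows downward; lengths in m; the calibration is good to about 2 mm. A picture is of the moment at which its call begins: read the wrist's pose just before it. camera_params takes no time and is no camera call; for the wrist camera it gives the pose at the moment of the call.
- robot.hand_in(): hands the job in; it is judged then, once.
The state is a dict: "time": time; "qpos": joint angles; "qvel": joint speeds; "joint_efforts": joint torques, N m; "tool_pos": TCP position; "tool_rot": TCP orientation; "contact_force": force on the tool from outside, world axes, zero at the start; "torque": the same for the moment, N m; "opening": finger opening in m; "grip_force": force on a finger pad.
Only numpy, scipy, OpenCV 4.12 (cv2) and the standard library are available. Lean on these libraries where they do the work, as an engineer would, in place of code of your own. Each camera call takes 0.05 s, during which the arm holds its last target. There are 200 camera calls.

## Working session

There is one attempt and no reset: what is moved stays moved. The work goes in short steps, Python scripts to look and compute and a tool call to move; the robot and the scene stay as the last step left them, time stands still between calls to the robot, and variables do not carry over. Pictures are saved under pics/ and viewed, at most 11 in all, crops included, and the job is handed in when it is done.

Besides the shell and the picture viewer there is one more tool, called as name(argument=value, ...) on one line, values as JSON. step_arm: Moves the arm, as the interface text tells. Its arguments: {"type":"object","properties":{"increments":{"type":"array"},"newtons":{"type":"number"}},"required":["increments"]}

```bash
mkdir -p pics; ls; python3 - <<'E'
from cell import robot, viewer
import cv2, numpy as np
np.set_printoptions(precision=4,suppress=True)
for n in("scene","top"):
    im=viewer.read_camera(n); cv2.imwrite(f"pics/{n}0.png",im[:,:,::-1])
    p=viewer.camera_params(n); print(n,p["K"],p["k1"],p["T"])
print(robot.observe())
E
```

```text
pics
scene [[400.4751   0.     274.5611]
 [  0.     400.4751 210.0241]
 [  0.       0.       1.    ]] -0.003413160674691436 [[-0.1548  0.8328 -0.5315  0.946 ]
 [ 0.9878  0.1214 -0.0976  0.0651]
 [-0.0167 -0.5401 -0.8414  0.5979]
 [ 0.      0.      0.      1.    ]]
top [[543.7066   0.     272.4586]
 [  0.     543.7066 209.7344]
 [  0.       0.       1.    ]] -0.0674974292122761 [[-0.0241 -0.9803  0.1961  0.3897]
 [-0.9997  0.0219 -0.0136  0.0077]
 [ 0.009  -0.1963 -0.9805  1.0739]
 [ 0.      0.      0.      1.    ]]
{'time': 0.1, 'qpos': array([ 1.013 ,  0.3427,  1.5249,  0.    ,  1.2754, -0.146 ]), 'qvel': array([-0.0008, -0.0013, -0.0042,  0.0014, -0.001 ,  0.0008]), 'joint_efforts': array([  0.0022, -43.2002, -24.4695,   0.0721,   0.0526,  -0.    ]), 'tool_pos': array([0.2099, 0.4808, 0.2261]), 'tool_rot': array([-3.1402, -0.0002,  2.7298]), 'contact_force': array([ 0.289 ,  1.0385, -0.4985]), 'torque': array([ 0.0094,  0.0106, -0.0236]), 'grip_force': 0.0, 'opening': 0.09184795741985412}
```

View pics/scene0.png

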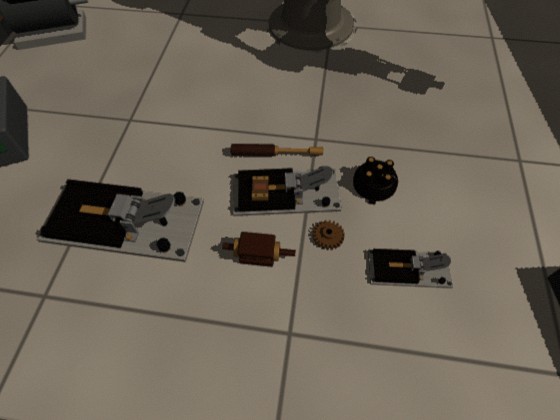

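View pics/top0.png

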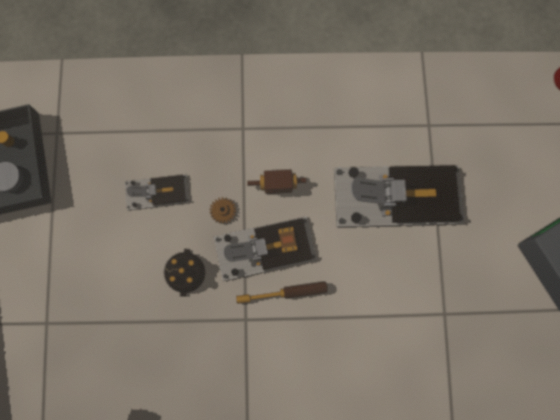

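Three jigs can be seen, at scene pixels (120,217) large, (285,190) medium and (410,267) small. In the top view they are at (397,195), (265,248) and (155,192). Only the medium one holds a condenser. I'll check its size and confirm it in an enlarged crop.

```bash
cat > h.py <<'E'
from cell import robot, viewer
import cv2, numpy as np
np.set_printoptions(precision=4,suppress=True)
def w2p(P,p):
    P=np.atleast_2d(P).astype(float); T=p["T"]; c=(P-T[:3,3])@T[:3,:3]; s=c[:,:2]/c[:,2:]
    s=s*(1+p["k1"]*(s**2).sum(1,keepdims=True)); return s@p["K"][:2,:2].T+p["K"][:2,2]
def p2w(uv,z,p):
    uv=np.atleast_2d(uv).astype(float); T=p["T"]
    s=cv2.undistortPoints(uv[:,None],p["K"],np.array([p["k1"],0,0,0.]))[:,0]
    d=np.c_[s,np.ones(len(s))]@T[:3,:3].T
    return T[:3,3]+d*((z-T[2,3])/d[:,2])[:,None]
E
python3 - <<'E'
from h import *
im=cv2.imread("pics/top0.png"); cv2.imwrite("pics/crop1.png",cv2.resize(im[205:295,205:325],None,fx=6,fy=6,interpolation=cv2.INTER_CUBIC))
p=viewer.camera_params("top")
# rough length check of bed ends
for name,px in {"med bed":[[306,221],[313,262]],"med plate far":[[213,238],[220,280]],"big":[[458,166],[461,222]],"bigfar":[[335,167],[335,226]],"small":[[184,176],[186,205]],"smallfar":[[126,182],[128,210]]}.items(): print(name,p2w(px,0.014,p))
E
```

```text
med bed [[ 0.5774 -0.0729  0.014 ]
 [ 0.4958 -0.0837  0.014 ]]
med plate far [[0.5476 0.1113 0.014 ]
 [0.465  0.0981 0.014 ]]
big [[ 0.6844 -0.3886  0.014 ]
 [ 0.5682 -0.3839  0.014 ]]
bigfar [[ 0.6871 -0.1358  0.014 ]
 [ 0.5661 -0.1301  0.014 ]]
small [[0.6749 0.1694 0.014 ]
 [0.6151 0.1649 0.014 ]]
smallfar [[0.6652 0.2865 0.014 ]
 [0.6075 0.2808 0.014 ]]
```

View pics/crop1.png

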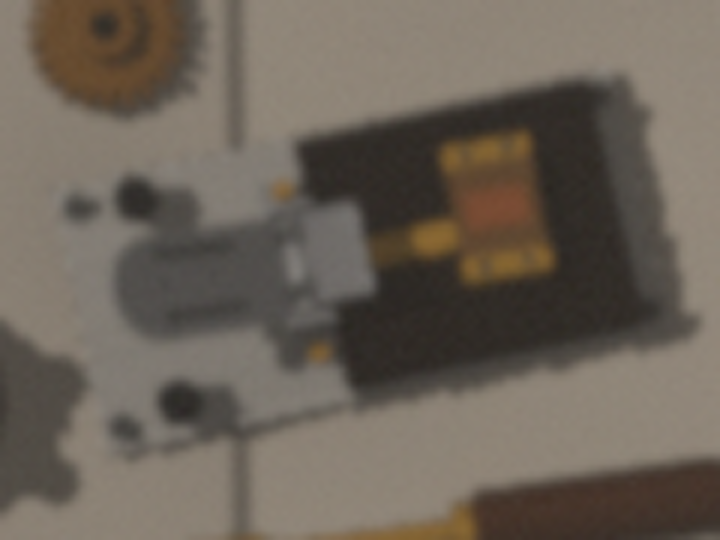

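The medium jig measures about 186 x 83 mm from a rough pick. The large one is about 255 mm long and the small one about 115 mm. So the medium jig fits the given 190 x 90 mm and it carries the condenser, at crop (497,207). Its jig x axis points left in the top view (yaw about 99°). I'll move the hand above it, with tool y along jig x, and use the wrist camera.

step_arm(increments=[{"delta_pos": [-5,-3.2,-0.6],"dr": [0,0,-6.5],"fingers": -1},{"delta_pos": [-10,-6.4,-1.2],"dr": [0,0,-13],"fingers": -1},{"delta_pos": [-15,-9.6,-1.8],"dr": [0,0,-19.5],"fingers": -1},{"delta_pos": [-20,-12.8,-2.4],"dr": [0,0,-26],"fingers": -1},{"delta_pos": [-25,-16,-3],"dr": [0,0,-32.8],"fingers": -1}])

```text
time: 0.72
tool_pos: [0.3758, 0.2327, 0.2568]
tool_rot: [3.141, -0.0, -2.977]
contact_force: [0.1, -0.6, -0.3]
opening: 0.092
grip_force: 0.0
```

step_arm(increments=[{"delta_pos": [-2.2,-4.7,0],"dr": [0,0,0],"fingers": -1},{"delta_pos": [-4.4,-9.4,0],"dr": [0,0,0],"fingers": -1},{"delta_pos": [-6.6,-14.1,0],"dr": [0,0,0],"fingers": -1},{"delta_pos": [-8.8,-18.8,0],"dr": [0,0,0],"fingers": -1},{"delta_pos": [-11,-23.5,0],"dr": [0,0,0],"fingers": -1}])

```text
time: 1.35
tool_pos: [0.5219, 0.0185, 0.2564]
tool_rot: [3.141, -0.0, -2.981]
contact_force: [-0.1, 0.9, 0.1]
opening: 0.0918
grip_force: 0.0
```

```bash
python3 - <<'E'
from h import *
import pickle
p=viewer.camera_params("wrist"); im=viewer.read_camera("wrist"); cv2.imwrite("pics/w1.png",im[:,:,::-1])
pickle.dump(p,open("w1.pkl","wb")); print(p); s=robot.observe(); print(s["tool_pos"],s["tool_rot"],s["qvel"])
cv2.imwrite("pics/w1b.png",cv2.resize(im[:,:,::-1],None,fx=1.4,fy=1.4,interpolation=cv2.INTER_CUBIC))
E
```

```text
{'K': array([[326.9441,   0.    , 276.1371],
       [  0.    , 326.9441, 212.6011],
       [  0.    ,   0.    ,   1.    ]]), 'k1': 0.003699375015365126, 'T': array([[-0.1607,  0.9493,  0.2701,  0.4488],
       [ 0.987 ,  0.1544,  0.0447,  0.0069],
       [ 0.0008,  0.2738, -0.9618,  0.4145],
       [ 0.    ,  0.    ,  0.    ,  1.    ]])}
[0.525  0.0135 0.2559] [-3.1383  0.001  -2.9841] [ 0.0662 -0.0389  0.0852  0.0141 -0.0038  0.1196]
```

View pics/w1b.png

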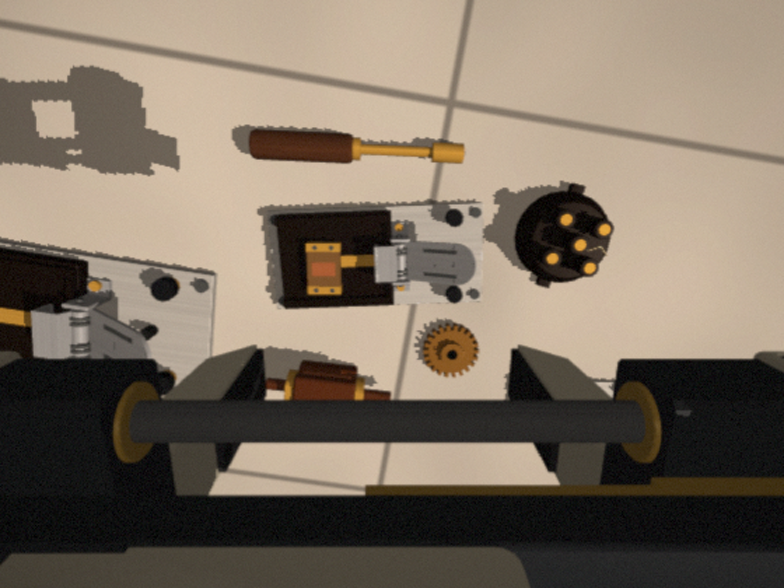

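The wrist view shows the medium jig at (375,258), the condenser at (323,268) and the tail at (440,262), with the jig aligned to the image. The arm was still settling, so I'll retake it and crop.

```bash
python3 - <<'E'
from h import *
import pickle
s=robot.observe(); print(s["tool_pos"],s["tool_rot"],s["qvel"])
p=viewer.camera_params("wrist"); im=viewer.read_camera("wrist")[:,:,::-1]; cv2.imwrite("pics/w2.png",im)
pickle.dump(p,open("w2.pkl","wb"));  print(p["T"][:3,3])
cv2.imwrite("pics/w2c.png",cv2.resize(im[138:226,180:352],None,fx=4.5,fy=4.5,interpolation=cv2.INTER_CUBIC))
E
```

```text
[0.525  0.0135 0.2559] [-3.1383  0.001  -2.9841] [ 0.0662 -0.0389  0.0852  0.0141 -0.0038  0.1196]
[0.4515 0.0026 0.4139]
```

View pics/w2c.png

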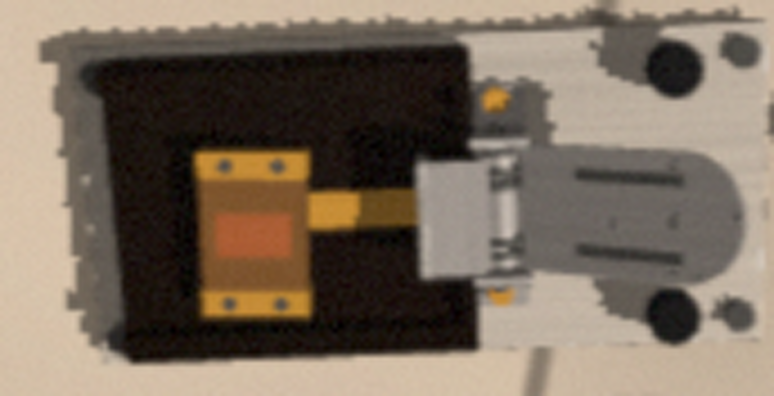

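The crop shows the condenser's top corners at (193,152), (310,152), (312,318) and (203,317), the post tops at (674,68) and (672,316), the tail's round end near (745,215) and the jaw edge at x=417. Next I fit the jig pose.

```bash
cat > fit.py <<'E'
from h import *
import pickle
from scipy.optimize import least_squares
p=pickle.load(open("w2.pkl","rb"))
px=lambda a:(np.atleast_2d(a)+.5)/4.5-.5+np.array([180,138])
obj=np.array([[85,45,8],[85,-45,8],[58,34,31],[58,-34,31],[4,42,22],[4,-42,22],[-95,42,22],[-95,-42,22],[70,0,60]])/1e3
uv=px([[766,20],[763,342],[674,68],[672,316],[466,45],[476,348],[93,62],[128,360],[745,217]])
def place(q,o): 
    c,s=np.cos(q[2]),np.sin(q[2]); return np.c_[o[:,:2]@np.array([[c,s],[-s,c]])+q[:2],o[:,2]]
def fit(o,uv,q0): return least_squares(lambda q:(w2p(place(q,o),p)-uv).ravel(),q0,loss="soft_l1")
for zp in (.031,.023):
    o=obj.copy(); o[2:4,2]=zp
    r=fit(o,uv,[.52,.018,1.73]); print(zp,r.x,r.cost); print((w2p(place(r.x,o),p)-uv).round(1).tolist())
    if zp==.031: q=r.x
cuv=px([[193,152],[310,152],[312,318],[203,317]])
co=np.array([[-14,22,30],[14,22,30],[14,-22,30],[-14,-22,30]])/1e3
r=fit(co,cuv,[.52,-.03,1.73]); print("cond",r.x,r.cost)
d=r.x[:2]-q[:2]; c,s=np.cos(q[2]),np.sin(q[2]); print("cond in jig",c*d[0]+s*d[1],-s*d[0]+c*d[1],r.x[2]-q[2])
W=p2w(cuv,.03,p); print(np.linalg.norm(np.diff(W,axis=0),axis=1))
E
python3 fit.py
python3 - <<'E'
from h import *
im=cv2.imread("pics/top0.png"); p=viewer.camera_params("top")
# top-view crosscheck (crop1, scale 6, offset 205,205)
px=lambda a:(np.atleast_2d(a)+.5)/6-.5+205
print(p2w(px([[443,143],[532,133],[552,270],[463,283]]),.03,p).mean(0), p2w(px([[137,198],[181,402]]),.031,p))
E
```

```text
0.031 [0.5239 0.0193 1.7711] 5.252434303987066
[[-0.1, -1.1], [-0.9, -1.5], [1.0, 0.2], [1.2, 1.7], [0.1, -0.4], [0.3, 0.5], [-0.6, -0.7], [-1.3, 1.0], [0.1, 0.5]]
0.023 [0.5242 0.0196 1.7687] 3.0894587251681873
[[0.1, -0.7], [-0.8, -1.1], [0.1, -0.1], [0.3, 0.3], [0.4, -0.2], [0.4, 0.7], [-0.3, -0.6], [-1.2, 1.0], [0.3, 0.9]]
cond [ 0.5401 -0.0328  1.7281] 1.6576644687699935
cond in jig -0.05431112285692746 -0.005436515727279292 -0.04299690535787515
[0.0307 0.0451 0.0295]
[ 0.5398 -0.0346  0.03  ] [[0.5452 0.0817 0.031 ]
 [0.4792 0.0683 0.031 ]]
```

step_arm(increments=[{"delta_pos": [-0.3,-1,4],"dr": [0,0,-1],"fingers": -1},{"delta_pos": [-0.6,-2,8],"dr": [0,0,-2],"fingers": -1},{"delta_pos": [-0.9,-2.7,12],"dr": [0,0,-2.2],"fingers": -1},{"delta_pos": [-0.9,-2.7,16],"dr": [0,0,-2.2],"fingers": -1},{"delta_pos": [-0.9,-2.7,17.5],"dr": [0,0,-2.2],"fingers": -1}])

```text
time: 2.08
tool_pos: [0.5328, -0.0044, 0.0795]
tool_rot: [3.14, -0.004, -2.942]
contact_force: [-0.5, 0.1, 0.4]
opening: 0.0919
grip_force: 0.0
```

step_arm(increments=[{"delta_pos": [0,0,0],"dr": [0,0,0],"fingers": -1},{"delta_pos": [0,0,0],"dr": [0,0,0],"fingers": -1},{"delta_pos": [0,0,0],"dr": [0,0,0],"fingers": -1},{"delta_pos": [0,0,0],"dr": [0,0,0],"fingers": -1},{"delta_pos": [0,0,0],"dr": [0,0,0],"fingers": -1}])

```text
time: 2.7
tool_pos: [0.5347, -0.0052, 0.0821]
tool_rot: [-3.141, 0.001, -2.943]
contact_force: [-0.5, 0.4, -0.7]
opening: 0.0919
grip_force: 0.0
```

```bash
cat > look.py <<'E'
from h import *
import sys,pickle
n=sys.argv[1]
s=robot.observe(); print(s["time"],s["tool_pos"],s["tool_rot"],s["opening"],s["contact_force"],abs(s["qvel"]).max())
q=[.5241,.0194,1.7695]; d=s["tool_pos"][:2]-q[:2]; c,sn=np.cos(q[2]),np.sin(q[2]); print("TCP in jig mm",1e3*(c*d[0]+sn*d[1]),1e3*(-sn*d[0]+c*d[1]))
for cam in ("wrist","scene"):
    p=viewer.camera_params(cam); im=viewer.read_camera(cam)[:,:,::-1]
    cv2.imwrite(f"pics/{n}_{cam}.png",im); pickle.dump(p,open(f"{n}_{cam}.pkl","wb"))
    u=w2p([[*q[:2],.03]],p)[0]; print(cam,u)
a=cv2.imread(f"pics/{n}_wrist.png"); b=cv2.imread(f"pics/{n}_scene.png")[120:240,200:370]
a=cv2.resize(a[60:360],(784,420),interpolation=cv2.INTER_CUBIC) if 0 else a[60:340]
a=cv2.resize(a,(560,280)); b=cv2.resize(b,(425,300),interpolation=cv2.INTER_CUBIC)
out=np.zeros((590,560,3),np.uint8); out[:280]=a; out[285:585,:425]=b; cv2.imwrite(f"pics/{n}.png",out)
E
python3 look.py v1
```

```text
2.7 [ 0.5347 -0.0052  0.0821] [-3.1414  0.0007 -2.9425] 0.0919139386192582 [-0.5061  0.3638 -0.7222] 0.004148220106088148
TCP in jig mm -26.17595455600854 -5.565700413351464
wrist [314.2889 224.8358]
scene [291.3657 181.6135]
```

View pics/v1.png

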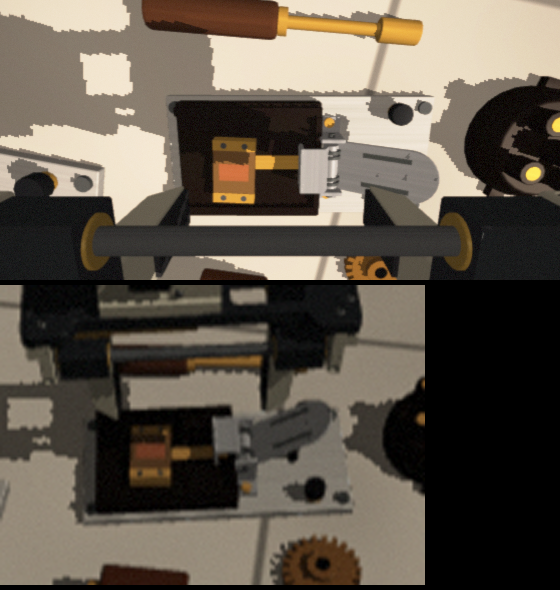

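The hand hovers over the jig, with the fingers at wrist (170,220) and (385,220). The jig and condenser are in full view, the condenser at (233,172). I'll refine from this settled, closer image.

```bash
python3 - <<'E'
import cv2
im=cv2.imread("pics/v1_wrist.png"); cv2.imwrite("pics/v1c.png",cv2.resize(im[148:280,160:445],None,fx=2.8,fy=2.8,interpolation=cv2.INTER_CUBIC))
E
```

```text
(no output)
```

View pics/v1c.png

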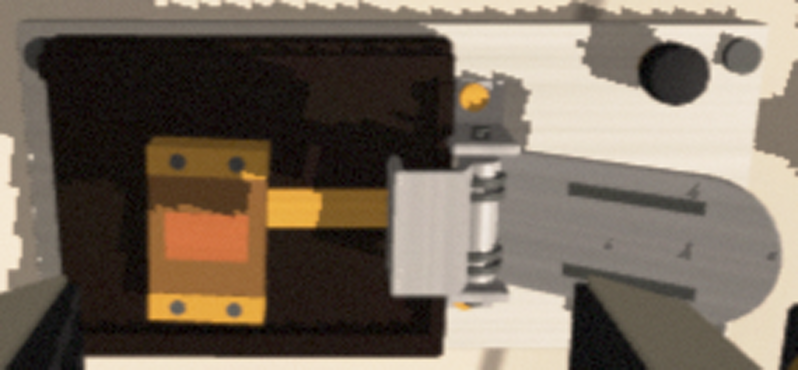

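```bash
cat > fit2.py <<'E'
from h import *
import pickle
from scipy.optimize import least_squares
p=pickle.load(open("v1_wrist.pkl","rb"))
px=lambda a:(np.atleast_2d(a)+.5)/2.8-.5+np.array([160,148])
obj=np.array([[-105,45,8],[85,45,8],[58,34,23],[4,42,24],[4,-42,24],[-95,42,24]])/1e3
uv=px([[20,22],[768,25],[675,72],[453,38],[442,356],[43,40]])
def place(q,o): 
    c,s=np.cos(q[2]),np.sin(q[2]); return np.c_[o[:,:2]@np.array([[c,s],[-s,c]])+q[:2],o[:,2]]
def fit(o,uv,q0): return least_squares(lambda q:(w2p(place(q,o),p)-uv).ravel(),q0,loss="soft_l1")
for zp in (.031,.023):
    o=obj.copy(); o[2,2]=zp
    r=fit(o,uv,[.52,.018,1.77]); print(zp,r.x,r.cost); print((w2p(place(r.x,o),p)-uv).round(1).tolist())
    if r.cost<1e9: q=r.x
cuv=px([[147,138],[270,140],[265,325],[148,320]])
co=np.array([[-14,22,30],[14,22,30],[14,-22,30],[-14,-22,30]])/1e3
r=fit(co,cuv,[.52,-.03,1.73]); print("cond",r.x,r.cost)
def inj(P): d=np.atleast_2d(P)[:,:2]-q[:2]; c,s=np.cos(q[2]),np.sin(q[2]); return np.c_[c*d[:,0]+s*d[:,1],-s*d[:,0]+c*d[:,1]]*1e3
print("cond in jig",inj(r.x),r.x[2]-q[2]); W=p2w(cuv,.03,p); print(inj(W).round(1).tolist())
print("TCP",inj([.5347,-.0052]))
E
python3 fit2.py
```

```text
0.031 [0.5241 0.0198 1.7752] 14.931399935952381
[[-3.1, -0.6], [0.4, -2.9], [6.0, 1.4], [0.3, 0.1], [0.3, 2.4], [-3.7, 0.1]]
0.023 [0.5244 0.0199 1.7711] 9.354627521976802
[[-2.8, -0.7], [0.5, -1.9], [1.5, 0.4], [0.6, 0.7], [0.1, 2.8], [-3.4, 0.0]]
cond [ 0.5388 -0.0332  1.7283] 6.483356659379284
cond in jig [[-54.9723  -3.5103]] -0.042876368672385645
[[-68.4, 19.8], [-39.4, 19.3], [-41.5, -28.2], [-70.7, -26.8]]
TCP [[-26.6692  -5.0451]]
```

Both fits agree: jig at (0.5243, 0.0196) with yaw 1.770, and condenser at jig (-55, -4) mm with its back edge at about -69.5 mm. At the present TCP the finger inner faces are at -72.6 and +19.4 mm. Both clear, so I descend.

step_arm(increments=[{"delta_pos": [0,0,1.5],"dr": [0,0,0],"fingers": -1},{"delta_pos": [0,0,3],"dr": [0,0,0],"fingers": -1},{"delta_pos": [0,0,3.8],"dr": [0,0,0],"fingers": -1},{"delta_pos": [0,0,4.2],"dr": [0,0,0],"fingers": -1},{"delta_pos": [0,0,4.6],"dr": [0,0,0],"fingers": -1}])

```text
time: 3.42
tool_pos: [0.5347, -0.0051, 0.0355]
tool_rot: [-3.142, 0.0, -2.943]
contact_force: [0.4, 1.1, -0.2]
opening: 0.0922
grip_force: 0.0
```

step_arm(increments=[{"delta_pos": [0,0,0.2],"dr": [0,0,0],"fingers": -1},{"delta_pos": [0,0,0.4],"dr": [0,0,0],"fingers": -1},{"delta_pos": [0,0,0.6],"dr": [0,0,0],"fingers": -1},{"delta_pos": [0,0,0.7],"dr": [0,0,0],"fingers": -1},{"delta_pos": [0,0,0.7],"dr": [0,0,0],"fingers": -1}])

```text
time: 4.05
tool_pos: [0.5349, -0.005, 0.0294]
tool_rot: [3.141, 0.001, -2.943]
contact_force: [-0.9, 0.5, 5.4]
opening: 0.0918
grip_force: 2.6
```

```bash
python3 - <<'E'
from h import *
s=robot.observe(); F=s["contact_force"];M=s["torque"]; j=np.array([np.cos(1.77),np.sin(1.77),0]); y=np.array([-j[1],j[0],0])
print(F,M,"lever along jig x mm (F z):",-1e3*(M@y)/F[2], "Fx jig",F@j)
E
python3 look.py v2
```

```text
[-0.8619  0.4907  5.3826] [0.4839 0.2763 0.1045] lever along jig x mm (F z): 98.27405524280343 Fx jig 0.6515328556140862
4.05 [ 0.5349 -0.005   0.0294] [ 3.1415  0.001  -2.9426] 0.0917846631227242 [-0.8619  0.4907  5.3826] 0.0022566985132220115
TCP in jig mm -26.008990422297035 -5.739806943378792
wrist [325.3738 256.048 ]
scene [291.3657 181.6135]
```

View pics/v2.png

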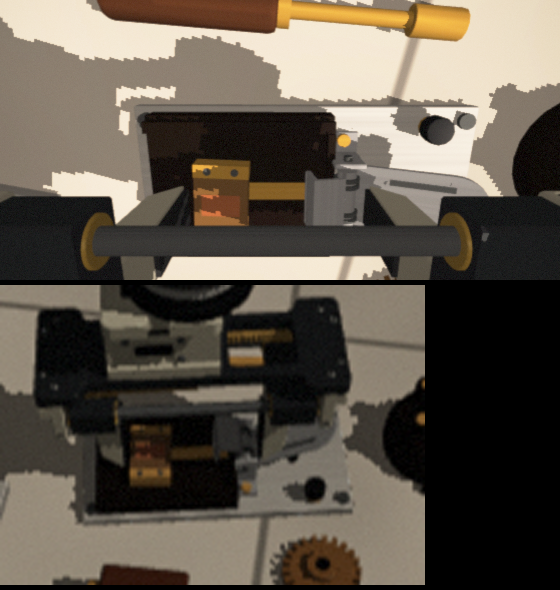

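The jaw is rising, the right finger is on the tail near wrist (385,200), and the left finger is behind the condenser at (185,200). The positive lever confirms the force is on the tail. I press on.

step_arm(increments=[{"delta_pos": [0,0,0.1],"dr": [0,0,0],"fingers": -1},{"delta_pos": [0,0,0.2],"dr": [0,0,0],"fingers": -1},{"delta_pos": [0,0,0.3],"dr": [0,0,0],"fingers": -1},{"delta_pos": [0,0,0.4],"dr": [0,0,0],"fingers": -1},{"delta_pos": [0,0,0.4],"dr": [0,0,0],"fingers": -1}])

```text
time: 4.78
tool_pos: [0.5349, -0.005, 0.0258]
tool_rot: [-3.141, 0.001, -2.943]
contact_force: [-2.3, -0.1, 9.6]
opening: 0.0917
grip_force: 4.8
```

step_arm(increments=[{"delta_pos": [0,0.4,0.05],"dr": [0,0,0],"fingers": -1},{"delta_pos": [0,0.8,0.05],"dr": [0,0,0],"fingers": -1},{"delta_pos": [0,1.3,0.05],"dr": [0,0,0],"fingers": -1},{"delta_pos": [0,1.8,0.05],"dr": [0,0,0],"fingers": -1},{"delta_pos": [0,2.2,0.05],"dr": [0,0,0],"fingers": -1}], newtons=15)

```text
time: 5.4
tool_pos: [0.5315, 0.0158, 0.0252]
tool_rot: [-3.14, 0.003, -2.943]
contact_force: [1.2, -3.6, 5.2]
opening: 0.0915
grip_force: 2.4
```

step_arm(increments=[{"delta_pos": [0,0,0],"dr": [0,0,0],"fingers": -0.9},{"delta_pos": [0,0,0],"dr": [0,0,0],"fingers": -0.8},{"delta_pos": [0,0,0],"dr": [0,0,0],"fingers": -0.7},{"delta_pos": [0,0,0],"dr": [0,0,0],"fingers": -0.6},{"delta_pos": [0,0,0],"dr": [0,0,0],"fingers": -0.5}])

```text
time: 6.02
tool_pos: [0.5302, 0.0174, 0.0246]
tool_rot: [3.14, 0.0, -2.943]
contact_force: [-0.1, 4.5, 7.9]
opening: 0.0702
grip_force: 4.0
```

```bash
python3 look.py v3
```

```text
6.025 [0.5302 0.0174 0.0246] [ 3.1402  0.0003 -2.9429] 0.07015279272114702 [-0.1245  4.5238  7.898 ] 0.0015028093163665384
TCP in jig mm -3.19038105757217 -5.535146044049584
wrist [281.7353 260.21  ]
scene [291.3657 181.6135]
```

View pics/v3.png

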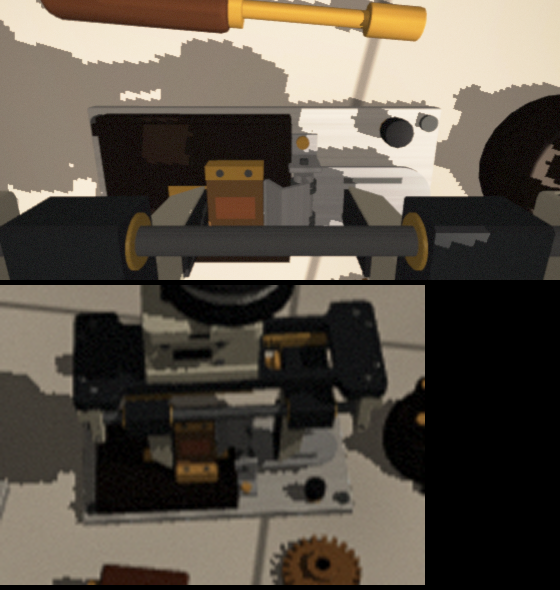

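The condenser at wrist (235,195) is being pushed squarely, its front going under the raised jaw, with about 11 mm to go. I continue with the arm.

step_arm(increments=[{"delta_pos": [0,0.2,0],"dr": [0,0,0],"fingers": -0.52},{"delta_pos": [0,0.4,0],"dr": [0,0,0],"fingers": -0.52},{"delta_pos": [0,0.6,0],"dr": [0,0,0],"fingers": -0.52},{"delta_pos": [0,0.8,0],"dr": [0,0,0],"fingers": -0.52},{"delta_pos": [0,0.8,0],"dr": [0,0,0],"fingers": -0.52}])

```text
time: 6.75
tool_pos: [0.5293, 0.0236, 0.0247]
tool_rot: [-3.14, 0.001, -2.942]
contact_force: [-0.2, -3.0, 7.0]
opening: 0.0697
grip_force: 3.2
```

step_arm(increments=[{"delta_pos": [0,0.1,0],"dr": [0,0,0],"fingers": -0.52},{"delta_pos": [0,0.1,0],"dr": [0,0,0],"fingers": -0.52},{"delta_pos": [0,0.2,0],"dr": [0,0,0],"fingers": -0.52},{"delta_pos": [0,0.2,0],"dr": [0,0,0],"fingers": -0.52},{"delta_pos": [0,0.2,0],"dr": [0,0,0],"fingers": -0.52}])

```text
time: 7.38
tool_pos: [0.529, 0.0253, 0.0247]
tool_rot: [-3.14, 0.001, -2.942]
contact_force: [-0.1, -4.1, 6.1]
opening: 0.0698
grip_force: 3.1
```

step_arm(increments=[{"delta_pos": [0,0.1,0],"dr": [0,0,0],"fingers": -0.52},{"delta_pos": [0,0.15,0],"dr": [0,0,0],"fingers": -0.52},{"delta_pos": [0,0.2,0],"dr": [0,0,0],"fingers": -0.52},{"delta_pos": [0,0.2,0],"dr": [0,0,0],"fingers": -0.52},{"delta_pos": [0,0.2,0],"dr": [0,0,0],"fingers": -0.52}])

```text
time: 8.0
tool_pos: [0.5286, 0.0272, 0.0247]
tool_rot: [-3.14, 0.001, -2.942]
contact_force: [0.6, -4.1, 6.0]
opening: 0.0699
grip_force: 3.2
```

step_arm(increments=[{"delta_pos": [0,0.05,0],"dr": [0,0,0],"fingers": -0.52},{"delta_pos": [0,0.1,0],"dr": [0,0,0],"fingers": -0.52},{"delta_pos": [0,0.1,0],"dr": [0,0,0],"fingers": -0.52},{"delta_pos": [0,0.1,0],"dr": [0,0,0],"fingers": -0.52},{"delta_pos": [0,0.1,0],"dr": [0,0,0],"fingers": -0.52}])

```text
time: 8.62
tool_pos: [0.5285, 0.0277, 0.0248]
tool_rot: [-3.139, 0.001, -2.942]
contact_force: [1.0, -7.2, 6.1]
opening: 0.0698
grip_force: 4.6
```

step_arm(increments=[{"delta_pos": [0,0.05,0],"dr": [0,0,0],"fingers": -0.52},{"delta_pos": [0,0.1,0],"dr": [0,0,0],"fingers": -0.52},{"delta_pos": [0,0.15,0],"dr": [0,0,0],"fingers": -0.52},{"delta_pos": [0,0.15,0],"dr": [0,0,0],"fingers": -0.52},{"delta_pos": [0,0.15,0],"dr": [0,0,0],"fingers": -0.52}])

```text
time: 9.25
tool_pos: [0.5285, 0.0278, 0.0249]
tool_rot: [-3.138, 0.002, -2.942]
contact_force: [0.7, -14.1, 6.3]
opening: 0.0698
grip_force: 7.8
```

```bash
python3 look.py v4
```

```text
9.25 [0.5285 0.0278 0.0249] [-3.1376  0.0016 -2.9421] 0.06980830980246273 [  0.717  -14.0947   6.339 ] 0.0019220804745469743
TCP in jig mm 7.409897521074231 -5.99427868079797
wrist [260.7209 259.1059]
scene [291.3657 181.6135]
```

View pics/v4.png

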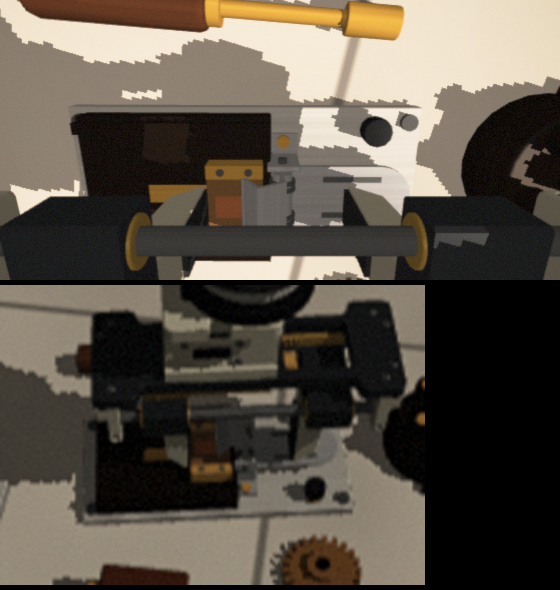

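The force has risen to 14 N with no further travel, and the condenser at wrist (235,180) reaches the bed's end, so it's home. I back off 3 mm, then raise slowly and clear.

step_arm(increments=[{"delta_pos": [0,-0.1,0],"dr": [0,0,0],"fingers": -0.52},{"delta_pos": [0,-0.2,0],"dr": [0,0,0],"fingers": -0.52},{"delta_pos": [0,-0.3,0],"dr": [0,0,0],"fingers": -0.52},{"delta_pos": [0,-0.35,0],"dr": [0,0,0],"fingers": -0.52},{"delta_pos": [0,-0.35,0],"dr": [0,0,0],"fingers": -0.52}])

```text
time: 9.98
tool_pos: [0.5285, 0.0276, 0.0246]
tool_rot: [3.141, 0.001, -2.943]
contact_force: [0.8, 3.2, 6.7]
opening: 0.0698
grip_force: 3.8
```

step_arm(increments=[{"delta_pos": [0,0,-0.3],"dr": [0,0,0],"fingers": -0.52},{"delta_pos": [0,0,-0.6],"dr": [0,0,0],"fingers": -0.52},{"delta_pos": [0,0,-0.9],"dr": [0,0,0],"fingers": -0.52},{"delta_pos": [0,0,-1.3],"dr": [0,0,0],"fingers": -0.52},{"delta_pos": [0,0,-1.7],"dr": [0,0,0],"fingers": -0.52}])

```text
time: 10.6
tool_pos: [0.5274, 0.0271, 0.0411]
tool_rot: [3.141, -0.001, -2.942]
contact_force: [-0.3, -0.3, 0.9]
opening: 0.0694
grip_force: 0.0
```

step_arm(increments=[{"delta_pos": [0,0,-1],"dr": [0,0,0],"fingers": -0.52},{"delta_pos": [0,0,-3],"dr": [0,0,0],"fingers": -0.52},{"delta_pos": [0,0,-6],"dr": [0,0,0],"fingers": -0.52},{"delta_pos": [0,0,-9],"dr": [0,0,0],"fingers": -0.52},{"delta_pos": [0,0,-11],"dr": [0,0,0],"fingers": -0.52}])

```text
time: 11.22
tool_pos: [0.5283, 0.0272, 0.1532]
tool_rot: [-3.141, 0.002, -2.942]
contact_force: [-0.2, -0.4, 0.2]
opening: 0.0699
grip_force: 0.0
```

step_arm(increments=[{"delta_pos": [0,0,-1],"dr": [0,0,0],"fingers": -0.52},{"delta_pos": [0,0,-2],"dr": [0,0,0],"fingers": -0.52},{"delta_pos": [0,0,-3],"dr": [0,0,0],"fingers": -0.52},{"delta_pos": [0,0,-3],"dr": [0,0,0],"fingers": -0.52},{"delta_pos": [0,0,-3],"dr": [0,0,0],"fingers": -0.52}])

```text
time: 11.85
tool_pos: [0.5278, 0.0272, 0.1808]
tool_rot: [3.141, -0.001, -2.943]
contact_force: [-0.8, -0.3, -0.1]
opening: 0.0698
grip_force: 0.0
```

```bash
python3 look.py v5; python3 - <<'E'
import cv2,pickle
from h import *
p=pickle.load(open("v5_wrist.pkl","rb")); u=w2p([[.5243,.0196,.03]],p)[0].astype(int); print(u)
im=cv2.imread("pics/v5_wrist.png"); x0,y0=max(u[0]-90,0),max(u[1]-55,0); print(x0,y0)
cv2.imwrite("pics/v5c.png",cv2.resize(im[y0:y0+110,x0:x0+190],None,fx=4,fy=4,interpolation=cv2.INTER_CUBIC))
E
```

```text
11.85 [0.5278 0.0272 0.1808] [ 3.1412 -0.0008 -2.9425] 0.06984598357859886 [-0.8052 -0.2985 -0.0583] 0.00393850078268644
TCP in jig mm 6.959072000334669 -5.145486800095958
wrist [268.4352 193.7106]
scene [291.3657 181.6135]
[268 193]
178 138
```

View pics/v5c.png

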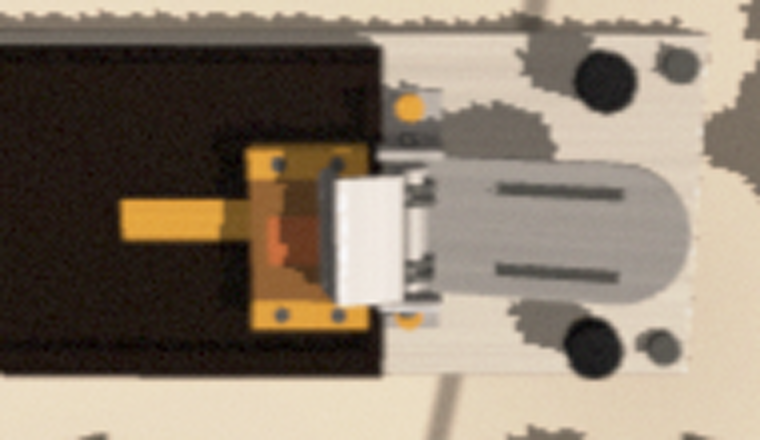

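The condenser sits square under the jaw, with corners at (247,146), (368,145), (370,330) and (250,329), and the hand is clear. One numeric check of home, then I hand in.

```bash
python3 - <<'E'
import pickle
from h import *
p=pickle.load(open("v5_wrist.pkl","rb")); px=lambda a:(np.atleast_2d(a)+.5)/4-.5+np.array([178,138])
q=[.5243,.0196,1.7705]; c,s=np.cos(q[2]),np.sin(q[2])
def inj(uv,z): d=(p2w(px(uv),z,p)[:,:2]-q[:2])*1e3; return np.c_[d@[c,s],d@[-s,c]].round(1)
C=inj([[247,146],[368,145],[370,330],[250,329]],.03); print(C.tolist(),C.mean(0)); print("bed end",inj([[382,46],[382,376]],.024).tolist())
E
```

```text
[[-27.6, 19.3], [1.1, 19.5], [1.4, -26.5], [-28.3, -26.2]] [-13.35   -3.475]
bed end [[4.4, 42.2], [4.2, -40.6]]
```

The centre is at jig x of about -13.4 mm, y of about -3.5 mm, and square, so it's home within tolerance.

```bash
python3 -c "
from cell import robot
print(robot.hand_in())"
```

```text
the job is handed in; nothing more can be done
None
```

The condenser is home against the stop and square, with the jaw down on it and the hand clear. I handed the job in at about 12 s; no verdict came back, and the jaw's clamping force was not measured.

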